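Pull the rejected spacer off the arbor rack

TASK

Slide the red rejected spacer off the open end of its bar on the blue rack, without forcing it against the bar or dropping it on the bench, and drop it into the wire basket. Leave the plain metal spacer on its bar and the basket where it stands, and do not knock over the jar or the cleaner bottle.

Things in the scene. Friction and masses are not known exactly. Their poses are not given: they have to be found in the camera images.
- reject_center (a point): Centre of the red spacer: a painted steel ring, 46 mm outside, 28 mm bore, 30 mm long (0.17 to 0.34 kg). It hangs with its bore on one of the rack's two bars, near the fixed end: centre 44 to 49 mm in from the open end, 4 mm below the bar's axis (4 mm play all round). Its own z axis is that of the hole. It slides freely and comes off only over the open end.
- good_center (a point): Centre of the plain metal spacer, same size, axes and way of hanging, on the rack's other bar. Stays there.
- left_tip (a point): Centre of the open end of the rack's left bar (+y of the rack); axes as the rack's: x runs level along the bar from open to fixed end. The bar is a steel rod 20 mm thick, axis 130 mm above the bench, 65 mm long up to a shoulder 30 mm thick and 20 mm long, behind which is a crossbar 32 mm tall.
- right_tip (a point): The same for the right bar, 120 mm to the side of the left (-y of the rack). The red spacer may be on either bar.
- shelf_mid (a point): Middle of the foremost rod of the wire shelf over the bars: 10 mm steel rods across the bars, undersides 211 mm above the bench, the first straight over the spacers, 52.5 mm in from the open ends, two more 54 and 84 mm farther in. A gripper pointing straight down does not fit at the spacer: lean it 30 to 45 degrees, its body towards the open end, a finger on each side of the spacer.
- rack: The blue steel rack, fixed to the bench, posts 150 mm either side of its middle; origin on the bench, midway between the bars, 40 mm in from their open ends; x along the bars towards their fixed ends (roughly away from the robot), z up.
- basket_floor (a point): Centre of the inner floor (3 mm above the bench) of the loose open wire basket, 160 mm along its x, 200 mm along its y, 75 mm high, walls 4 mm, 0.8 kg. A small dark scrap ring (32 mm, 12 mm high) lies in its corner near +x, -y.
- basket: The wire basket; origin at the centre of its underside.
- jar: Closed white jar, 68 mm across, 75 mm tall, on the bench between rack and basket, nearer the robot; origin under its base.
- cleaner: Clear bottle with blue cap, 72 mm across, 200 mm tall, standing on the bench at the far left; origin under its base.
- reject: The red spacer itself; origin at the end of its hole that faces the open end at the start, 15 mm from its centre; z along the hole.
Not all that is in view belongs to the job. Of the things shaped like the part that bears good_center, the aluminium one is meant.

How it is judged:
On the way:
1. the red spacer is held clear of the open end of its bar, not on the bench (x of reject_center in the frame of left_tip below -0.018 m and height (world z) of reject_center above 0.085 m), for 0.2 s.
At the end, for the whole second after the job is handed in: The red spacer lies in the basket (centre inside the walls and less than 60 mm above the floor); the basket is upright, at rest and within 60 mm of where it stood; the plain spacer is still on its bar, moved less than 30 mm (x of reject_center in the frame of basket_floor between -0.08 and 0.08 m and y of reject_center in the frame of basket_floor between -0.1 and 0.1 m and z of reject_center in the frame of basket_floor between 0 and 0.06 m and linear speed of basket below 0.02 m/s and angle between basket's own z axis and vertical below 0.1 rad and distance of basket from where it was at the start of the episode below 0.06 m and x of good_center in the frame of left_tip above 0.02 m and distance of good_center from where it was at the start of the episode below 0.03 m); the robot touches nothing.
It fails at once if the red spacer falls on the bench (centre under 50 mm high outside the basket) (height (world z) of reject_center below 0.05 m and horizontal distance between reject_center and basket_floor above 0.135 m).
It fails at once if the red spacer is forced against the rack (over 40 N) (contact force between reject and rack above 40 N).
It fails at once if the plain spacer is pulled off its bar (x of good_center in the frame of left_tip below 0 m).
It fails at once if the jar or the cleaner bottle is knocked over (angle between any of jar, cleaner's own z axis and vertical above 0.6 rad).
It also fails if it takes over 58 s, if anything falls off the work surface, if the arm or the gripper's body presses on something with over 40 N, if the wrist force passes 120 N, or if a joint passes its speed limit or range.

ROBOT

A 6-joint arm with a two-finger parallel gripper is mounted at the origin on the work surface. World frame = base frame: x ahead of the robot, y to its left, z up, the work surface at z = 0. Lengths are in m, angles in rad, forces in N, time in s.
With the tool pointing down it reaches from about 0.35 to 0.8 m from the base axis. Payload 7.3 kg.
Tool frame: the origin (TCP) lies between the finger pads; the fingertips stand 25 mm ahead of it and the grasp point (between the pads) lies 6 mm ahead of it (r.tip_extent is the distance from the TCP to the fingertips, in m); z points along the fingers, y is the direction in which the jaws open and shut (so a half turn about z gives the same grasp; the last joint's range is limited). The gripper opens to 85 mm and grips with 20 to 120 N. Pads are 22 mm wide; open, the fingers measure 114 mm over their backs; the gripper's body (76 mm by 85 mm) begins 54 mm behind the grasp point. The pads swing forward as they close: fully open they stand 13 mm farther back than shut.
Start: joints at [1.062, 0.342, 1.524, -0, 1.275, -0.146], TCP at [0.186, 0.491, 0.256] pointing down, gripper open.
Joint ranges: [-2.53, 2.53], [-0.77, 2.02], [0.04, 2.7], [-1, 4.14], [0.28, 2.66], [-3.11, 3.11]. Speed limits (rad/s): [2.57, 2.57, 3.14, 3.14, 3.14, 3.14].

INTERFACE

Orientations are given as a unit quaternion [x, y, z, w].
In Python, from workcell import r, command_gripper, optics gives the robot as it stands. The module is installed in compiled form; this text tells all that it offers. Calls block until the motion is done:
- r.reach(position, orientation): joint-space move of the TCP to a pose.
- r.move_straight(position, orientation=None, speed=0.15, max_force=None): straight line of the TCP; orientation=None keeps the orientation; speed is the mean speed in m/s. With max_force (N) it stops when the force on the tool has changed by that much, and returns True; else False.
- r.movej(angles): joint-space move.
- command_gripper(opening, force=None): finger opening in m; force is the grip in N (None keeps the last); returns when the fingers have stopped.
- r.hold(seconds).
- r.solve_ik(position, orientation): joint angles nearest the present ones, or None.
- r.read_state(): the state.
- optics.get_image(name): name is "side" or "top"; returns (picture, depth): 420x560x3 uint8, red, green, blue; 420x560 float32, m along the optical axis (not along the pixel's ray), 0 where there is no reading.
- optics.camera_model(name): a dict with "K" (3x3 intrinsics, pixels), "R" (3x3) and "t" (3): a world point X has camera coordinates R X + t. Camera axes: x right, y down, z forward; pixel columns grow to the right and rows downward; lengths in m; the calibration is good to about 2 mm. A picture is of the moment at which its call begins. camera_model takes no time and is no camera call.
A pose or a line that the arm cannot do raises r.PlanningError and nothing moves.
- r.finish_job(): hands the job in, once; it reports no verdict.
The state is a dict: "time_s": time; "joint_positions": joint angles; "dq": joint speeds; "tau": joint torques, N m; "eef_pos": TCP position; "eef_rot": TCP orientation; "contact_force": force on the tool from outside, world axes, zero at the start; "torque": the same for the moment, N m; "grip_width": finger opening in m.
Only numpy, scipy, OpenCV 4.12 (cv2) and the standard library are available. Lean on these libraries where they do the work, as an engineer would, in place of code of your own. Each camera call takes 0.05 s, during which the arm holds its last target. There are 200 camera calls.

## Working session

There is one attempt and no reset: what is moved stays moved. The work goes in short steps, each a Python script; the robot and the scene stay as the last script left them, time stands still between calls to the robot, and variables do not carry over. Pictures are saved under pics/ and viewed, about 8 in all and at most 12, crops included, and the job is handed in when it is done.

```bash
mkdir -p pics; python3 - <<'E'
from workcell import r, command_gripper, optics
import numpy as np, cv2
for n in("side","top"):
    p,d=optics.get_image(n); m=optics.camera_model(n)
    cv2.imwrite(f"pics/{n}0.png",p[...,::-1]); np.savez(f"{n}0.npz",p=p,d=d,**m)
    R=m["R"];print(n,m["K"].tolist(),(-R.T@m["t"]).round(3),R.round(3).tolist(),(d>0).mean())
print(r.read_state(), r.tip_extent)
E
```

```text
side [[461.66801441948434, 0.0, 282.48055911512625], [0.0, 461.66801441948434, 205.13661891236714], [0.0, 0.0, 1.0]] [-0.028  0.933  1.066] [[-0.829, -0.559, 0.021], [-0.394, 0.557, -0.731], [0.397, -0.614, -0.682]] 0.9813520408163265
top [[447.6579022883847, 0.0, 282.04496077907595], [0.0, 447.6579022883847, 206.61000410658522], [0.0, 0.0, 1.0]] [0.281 0.109 1.13 ] [[-0.005, -1.0, 0.002], [-0.979, 0.004, -0.206], [0.206, -0.003, -0.979]] 0.9959991496598639
{'time_s': 0.1, 'joint_positions': array([ 1.06202219e+00,  3.42681139e-01,  1.52492303e+00,  2.81167714e-05,
        1.27539071e+00, -1.46013408e-01]), 'dq': array([-0.00028047, -0.00280676, -0.00162448, -0.00154852, -0.00031884,
        0.00046818]), 'tau': array([ 3.11419572e-03, -4.34444368e+01, -2.46493113e+01,  1.03763279e-05,
        4.45439349e-03, -1.20613578e-05]), 'eef_pos': array([0.18612112, 0.49055998, 0.25568031]), 'eef_rot': array([ 1.80391454e-01,  9.83594648e-01, -6.59549991e-04, -2.38194231e-04]), 'contact_force': array([0.43439674, 0.50401743, 0.28591616]), 'torque': array([-0.00547276, -0.00304014,  0.02283927]), 'grip_width': 0.0853373523188038} 0.025
```

View pics/side0.png

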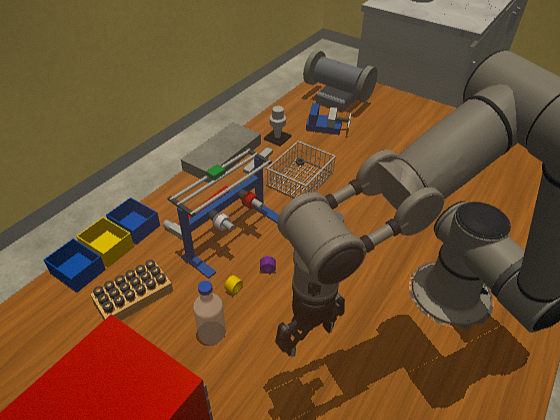

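View pics/top0.png

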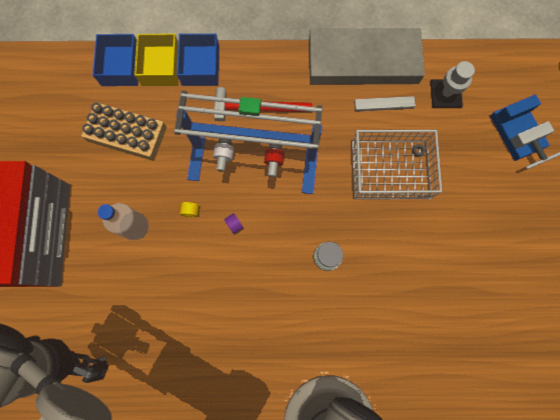

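Top view: the red spacer is at about (274,157), on the rack's right bar. A light ring is on the left bar at (223,155). The shelf rods run from (178,130) to (320,145), the basket is centred near (397,164), the jar is at (328,256) and the cleaner bottle at (118,218). The yellow (189,209) and purple (234,223) rings on the bench are decoys. Other red things are the rod on the shelf and the box at the left. Next I'll enlarge a crop to confirm and build the cloud.

```bash
cat > h.py <<'E'
import numpy as np, cv2
def cloud(n,p,d,K,R,t):
    v,u=np.indices(d.shape); 
    c=np.stack([(u-K[0,2])/K[0,0]*d,(v-K[1,2])/K[1,1]*d,d],-1)
    return (c-t)@R     # R^T (c-t)
def load(f):
    z=np.load(f); return z["p"],z["d"],cloud(f,*[z[k] for k in("p","d","K","R","t")])
def red(p):
    h=cv2.cvtColor(p,cv2.COLOR_RGB2HSV); return ((h[...,0]<8)|(h[...,0]>172))&(h[...,1]>140)&(h[...,2]>50)
E
python3 - <<'E'
from h import *
for n in("top","side"):
    p,d,X=load(n+"0.npz")
    def st(nm,m):
        q=X[m]; print(n,nm,len(q), 'med',np.median(q,0).round(4).tolist(),'lo',np.percentile(q,3,0).round(4).tolist(),'hi',np.percentile(q,97,0).round(4).tolist()) if len(q)>3 else print(nm,len(q))
    z=X[...,2]; reg=(X[...,0]>.3)&(X[...,0]<.8)&(X[...,1]>-.1)&(X[...,1]<.45)
    st("red",red(p)&reg&(z>.08)&(z<.18))
    v,u=np.indices(d.shape)
    if n=="top":
        for nm,c in(("barR",(slice(163,180),slice(264,282))),("barL",(slice(158,176),slice(214,234)))):
            m=np.zeros(d.shape,bool);m[c]=1; st(nm,m&(z>.11)&(z<.16))
        m=(v>60)&(v<200)&(u>170)&(u<330)&(z>.205)&(z<.24); st("shelf",m)
        q=X[m]; 
        vis=(m*255).astype(np.uint8); cv2.imwrite("pics/shelfmask.png",vis)
        bas=(v>120)&(v<205)&(u>345)&(u<445)&(z>.06)&(z<.1); st("basket rim",bas)
        print(cv2.minAreaRect(X[bas][:,:2].astype(np.float32)*1000))
        st("jar",(v>235)&(v<275)&(u>310)&(u<346)&(z>.06)&(z<.09)); st("cleaner",(v>200)&(v<240)&(u>95)&(u<150)&(z>.03))
        for c in((slice(120,200),slice(180,330)),):
            a=cv2.resize(p[c],None,fx=5,fy=5,interpolation=cv2.INTER_CUBIC)
        cv2.imwrite("pics/crop_top.png",a[...,::-1])
E
```

```text
top red 252 med [0.6085, 0.1239, 0.1436] lo [0.5949, 0.1044, 0.1191] hi [0.6247, 0.145, 0.1497]
top barR 137 med [0.5808, 0.1265, 0.1359] lo [0.5645, 0.1103, 0.1145] hi [0.5987, 0.1387, 0.141]
top barL 132 med [0.5942, 0.2441, 0.1356] lo [0.5787, 0.226, 0.1154] hi [0.6112, 0.2569, 0.1411]
top shelf 2633 med [0.676, 0.1749, 0.2191] lo [0.6082, 0.0254, 0.2129] hi [0.7209, 0.3293, 0.2384]
top basket rim 705 med [0.6033, -0.1902, 0.0768] lo [0.5371, -0.281, 0.0658] hi [0.6966, -0.081, 0.0808]
((616.8358154296875, -181.27801513671875), (203.51950073242188, 161.54917907714844), 89.90467071533203)
top jar 503 med [0.3882, -0.0066, 0.0742] lo [0.3623, -0.0327, 0.0704] hi [0.4143, 0.0192, 0.0778]
top cleaner 1236 med [0.4601, 0.4665, 0.1326] lo [0.4337, 0.4456, 0.0399] hi [0.4955, 0.4974, 0.1999]
side red 162 med [0.6087, 0.1367, 0.1414] lo [0.5955, 0.1108, 0.1113] hi [0.6268, 0.1503, 0.1511]
```

View pics/crop_top.png

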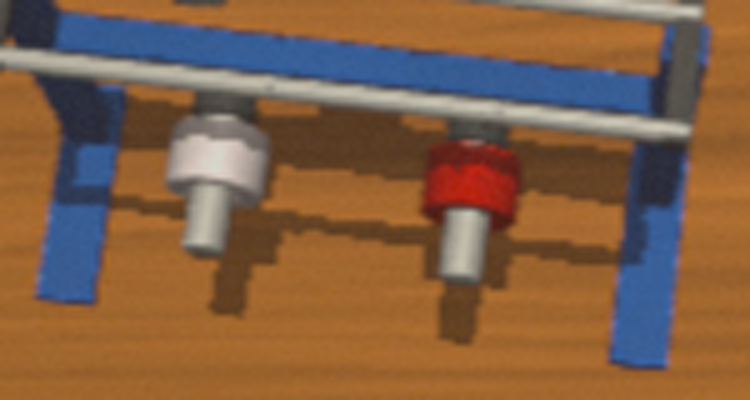

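The crop confirms the red ring (crop 472,183) is on the right bar and the light aluminium ring (220,155) on the left bar. Both bars' open ends point towards the robot. Next I'll fit the rack's heading and the ring axis from both views, then check that the planned poses are reachable.

```bash
python3 - <<'E'
from h import *
from scipy.optimize import least_squares
p,d,X=load("top0.npz"); v,u=np.indices(d.shape)
m=(v>110)&(v<150)&(u>185)&(u<315)&(X[...,2]>.208)&(X[...,2]<.228)
q=X[m]; 
q=q[abs(q[:,0]-np.polyval(np.polyfit(q[:,1],q[:,0],1),q[:,1]))<.02]
for _ in range(5):
    c=np.polyfit(q[:,1],q[:,0],1); q=q[abs(q[:,0]-np.polyval(c,q[:,1]))<.007]
print("rod x=",c,len(q),np.median(q[:,2]),q.min(0),q.max(0))
yaw=-np.arctan(c[0]); print("yaw deg",np.degrees(yaw))
xr=np.array([np.cos(yaw),np.sin(yaw),0]); yr=np.array([-np.sin(yaw),np.cos(yaw),0])
for n in("top","side"):
    p,d,X=load(n+"0.npz"); z=X[...,2]; v,u=np.indices(d.shape)
    reg=(X[...,0]>.55)&(X[...,0]<.66)&(X[...,1]>.08)&(X[...,1]<.17)&(z>.1)&(z<.155)
    def fit(m,rad,nm):
        P=X[m]; a=P@yr; h=P@[0,0,1.]; k=np.abs(P@xr-np.median(P@xr))<.03
        s=least_squares(lambda s:np.hypot(a[k]-s[0],h[k]-s[1])-rad,[np.median(a),np.median(h)-rad*.8],loss="soft_l1",f_scale=.002)
        print(n,nm,k.sum(),"y_r,z",s.x.round(4),"x_r range",np.percentile(P@xr,[2,98]).round(4),"rms",np.sqrt(np.mean(s.fun**2)).round(4))
    rm=(red(p)&reg).astype(np.uint8); fit(cv2.erode(rm,np.ones((3,3)))>0,.023,"ring")
    rm2=cv2.dilate(rm,np.ones((3,3)))
    hs=cv2.cvtColor(p,cv2.COLOR_RGB2HSV)
    fit(reg&(rm2==0)&(hs[...,1]<60)&(X@xr<.577),.010,"bar")
    if n=="top":
        reg2=(X[...,0]>.56)&(X[...,0]<.66)&(X[...,1]>.2)&(X[...,1]<.29)&(z>.1)&(z<.155)&(hs[...,1]<60)&(X@xr<.577); fit(reg2,.010,"barL")
E
```

```text
rod x= [0.07449696 0.61422571] 151 0.21910089216741996 [0.62793469 0.18741409 0.21093594] [0.6404     0.31242151 0.22454605]
yaw deg -4.260491247974905
top ring 166 y_r,z [0.1692 0.1244] x_r range [0.5855 0.6107] rms 0.002
top bar 89 y_r,z [0.1705 0.1292] x_r range [0.5533 0.5761] rms 0.0021
top barL 66 y_r,z [0.2903 0.1289] x_r range [0.5586 0.5766] rms 0.0023
side ring 89 y_r,z [0.169  0.1271] x_r range [0.5856 0.6118] rms 0.0023
side bar 47 y_r,z [0.1731 0.1296] x_r range [0.5526 0.5765] rms 0.0024
```

```bash
python3 - <<'E'
from h import *
z=np.load("top0.npz"); K,R,t=z["K"],z["R"],z["t"]
def cast(u,v,h):
    d=R.T@np.linalg.solve(K,[u,v,1]); c=-R.T@t; return c+d*(h-c[2])/d[2]
a,b=cast(180,131.4,.218),cast(318,146,.218); e=a-b; print(a,b,"yaw",np.degrees(np.arctan2(-e[0],e[1])))
p,d,X=load("top0.npz"); v,u=np.indices(d.shape)
m=(abs(v-(131.4+(u-180)*14.6/138))<4)&(u>184)&(u<316)&(X[...,2]>.205)&(X[...,2]<.232)
l=cv2.fitLine(X[m][:,:2].astype(np.float32),cv2.DIST_HUBER,0,.001,.001).ravel(); print(m.sum(),l,"yaw",np.degrees(np.arctan(-l[0]/l[1])),X[m][:,1].min(),X[m][:,1].max())
yaw=np.arctan(-l[0]/l[1])
xr=np.array([np.cos(yaw),np.sin(yaw),0]); yr=np.array([-np.sin(yaw),np.cos(yaw),0])
print("rod x_r",np.array([*l[2:],0])@xr, "tip x_r by rod", np.array([*l[2:],0])@xr-.0525)
for n in("top","side"):
    p,d,X=load(n+"0.npz"); h=X[...,2]
    reg=(X[...,0]>.55)&(X[...,0]<.66)&(X[...,1]>.08)&(X[...,1]<.17)&(h>.1)&(h<.155)
    rm=(red(p)&reg).astype(np.uint8); hs=cv2.cvtColor(p,cv2.COLOR_RGB2HSV)
    P=X[cv2.erode(rm,np.ones((3,3)))>0]; B=X[reg&(cv2.dilate(rm,np.ones((3,3)))==0)&(hs[...,1]<60)&(h>.12)]
    Q=X[rm>0]; print(n,"ring x_r",np.percentile(Q@xr,[1,50,99]),"y_r",np.percentile(Q@yr,[1,99]),"bar x_r min",np.percentile(B@xr,[1,3]),"bar dir",)
    from scipy.optimize import least_squares
    for nm,PP,rad in(("ring",P,.023),("bar",B[B@xr<B@xr.min() if 0 else (B@xr<np.percentile(Q@xr,1)-.002)],.01)):
        s=least_squares(lambda s:np.hypot(PP@yr-s[0],PP[:,2]-s[1])-rad,[np.median(PP@yr),.126],loss="soft_l1",f_scale=.002); print(nm,len(PP),s.x.round(4))
E
```

```text
[0.63925546 0.32555831 0.218     ] [0.60497759 0.02857752 0.218     ] yaw -6.584012681742938
622 [0.11819168 0.9929908  0.62156385 0.17190406] yaw -6.7877507 0.034751899499065514 0.3151205057460889
rod x_r 0.5968895517480763 tip x_r by rod 0.5443895517480764
top ring x_r [0.57664045 0.5896815  0.606337  ] y_r [0.17480901 0.21623705] bar x_r min [0.54528712 0.54548919] bar dir
ring 166 [0.1954 0.1244]
bar 105 [0.1954 0.1291]
side ring x_r [0.57517097 0.58807781 0.61143792] y_r [0.17813337 0.22148594] bar x_r min [0.54461893 0.54563398] bar dir
ring 89 [0.1952 0.1272]
bar 54 [0.1975 0.1297]
```

```bash
cat >> h.py <<'E'
from scipy.spatial.transform import Rotation as Ro
yaw=np.radians(-6.75); XR=np.array([np.cos(yaw),np.sin(yaw),0]); YR=np.array([-np.sin(yaw),np.cos(yaw),0]); ZH=np.array([0,0,1.])
def orient(lean,yr=YR,xr=XR):
    a=np.radians(lean); z=np.sin(a)*xr-np.cos(a)*ZH; y=yr; return np.stack([np.cross(y,z),y,z],1)
def pose(g,lean,back=0.):  # g = grasp point in (x_r,y_r,z)
    M=orient(lean); P=g[0]*XR+g[1]*YR+g[2]*ZH-(.006+back)*M[:,2]; return P, Ro.from_matrix(M).as_quat()
G=np.array([.5910,.1957,.126]); LEAN=40
E
python3 - <<'E'
from h import *
from workcell import r, command_gripper, optics
for nm,g,l,b in(("pre",G,LEAN,.15),("grasp",G,LEAN,0),("off",G+[-.1,0,.004],LEAN,0)):
    p,q=pose(g,l,b); print(nm,p.round(3),q.round(3),r.solve_ik(p,q))
s=r.read_state()
r.move_straight(s["eef_pos"]+[0,0,.1])
p,q=pose(G,LEAN,.15); r.reach(p,q)
print(r.move_straight(pose(G,LEAN,.06)[0],speed=.1,max_force=15))
s=r.read_state(); print(s["time_s"],s["eef_pos"],s["contact_force"],s["grip_width"])
o=[]
for n in("top","side"):
    im,d=optics.get_image(n); m=optics.camera_model(n); np.savez(f"{n}1.npz",p=im,d=d,**m)
    c=im[80:220,170:350] if n=="top" else im[140:280,140:320]
    o.append(cv2.resize(c,None,fx=4,fy=4,interpolation=cv2.INTER_CUBIC)[:, :])
cv2.imwrite("pics/pre.png",cv2.resize(np.vstack(o),None,fx=.53,fy=.53)[...,::-1])
E
```

```text
pre [0.51  0.137 0.246] [ 0.055  0.938 -0.02   0.341] [ 0.23996901  0.14214817  2.04539472 -0.68297282  0.36471051 -0.64194277]
grasp [0.606 0.125 0.131] [ 0.055  0.938 -0.02   0.341] None
off [0.507 0.137 0.135] [ 0.055  0.938 -0.02   0.341] NoneTraceback (most recent call last):
  File "<stdin>", line 8, in <module>
workcell.PlanningError: the arm cannot follow that straight line within its joint ranges
```

```bash
python3 - <<'E'
from h import *
from workcell import r
print(r.read_state()["joint_positions"], r.read_state()["time_s"])
for sg in(1,-1):
  for l in(28,30,33,36,40,45):
    M=orient(l,)
    if sg<0: M=M*[-1,-1,1]
    q=Ro.from_matrix(M).as_quat(); o=[]
    for g in(G,G-[.06,0,-.004],G-[.12,0,-.004]):
        for b in(0,.05,.1,.15):
            P=g[0]*XR+g[1]*YR+g[2]*ZH-(.006+b)*M[:,2]; s=r.solve_ik(P,q); o.append("-" if s is None else "/".join(f"{x:.1f}" for x in s[3:]))
    print(sg,l,*o)
E
```

```text
[ 0.24084382  0.14224565  2.04458559 -0.6827018   0.3649433  -0.64174975] 2.7083
1 28 -0.3/0.4/-1.1 -0.3/0.5/-1.1 -0.2/0.6/-1.1 -0.2/0.7/-1.1 -0.4/0.3/-0.9 -0.3/0.4/-1.0 -0.3/0.6/-1.0 -0.3/0.7/-1.1 -0.5/0.3/-0.8 -0.4/0.4/-0.9 -0.3/0.6/-0.9 -0.3/0.7/-1.0
1 30 -0.4/0.3/-1.0 -0.3/0.4/-1.0 -0.3/0.5/-1.1 -0.3/0.6/-1.1 -0.5/0.3/-0.8 -0.4/0.4/-0.9 -0.3/0.5/-1.0 -0.3/0.6/-1.0 - -0.5/0.4/-0.8 -0.4/0.5/-0.9 -0.3/0.6/-0.9
1 33 - -0.5/0.3/-0.9 -0.4/0.4/-1.0 -0.3/0.5/-1.0 - -0.6/0.3/-0.8 -0.5/0.4/-0.9 -0.4/0.6/-0.9 - -0.7/0.3/-0.6 -0.5/0.4/-0.7 -0.4/0.6/-0.8
1 36 - - -0.5/0.4/-0.8 -0.4/0.5/-0.9 - - -0.6/0.4/-0.7 -0.5/0.5/-0.8 - - -0.7/0.4/-0.5 -0.6/0.5/-0.7
1 40 - - - -0.7/0.4/-0.6 - - -1.0/0.3/-0.3 -0.8/0.4/-0.5 - - - -0.8/0.5/-0.4
1 45 - - - - 4.0/0.3/0.9 - - - 4.0/0.4/1.0 - - -
-1 28 -0.3/0.4/2.1 -0.3/0.5/2.0 -0.2/0.6/2.0 -0.2/0.7/2.0 -0.4/0.3/2.2 -0.3/0.4/2.1 -0.3/0.6/2.1 -0.3/0.7/2.1 -0.5/0.3/2.4 -0.4/0.4/2.3 -0.3/0.6/2.2 -0.3/0.7/2.2
-1 30 -0.4/0.3/2.2 -0.3/0.4/2.1 -0.3/0.5/2.1 -0.3/0.6/2.0 -0.5/0.3/2.3 -0.4/0.4/2.2 -0.3/0.5/2.2 -0.3/0.6/2.1 - -0.5/0.4/2.4 -0.4/0.5/2.3 -0.3/0.6/2.2
-1 33 - -0.5/0.3/2.2 -0.4/0.4/2.2 -0.3/0.5/2.1 - -0.6/0.3/2.4 -0.5/0.4/2.3 -0.4/0.6/2.2 - -0.7/0.3/2.6 -0.5/0.4/2.4 -0.4/0.6/2.3
-1 36 - - -0.5/0.4/2.3 -0.4/0.5/2.3 - - -0.6/0.4/2.5 -0.5/0.5/2.4 - - -0.7/0.4/2.6 -0.6/0.5/2.5
-1 40 - - - -0.7/0.4/2.5 - - -1.0/0.3/2.8 -0.8/0.4/2.6 - - - -0.8/0.5/2.8
-1 45 - - - - 4.0/0.3/-2.2 - - - 4.0/0.4/-2.1 - - -
```

```bash
python3 - <<'E'
from h import *
from workcell import r
for phi in(0,-6,-12,6,12):
  Rp=Ro.from_rotvec(np.radians(phi)*XR).as_matrix()
  for l in(30,31,32,34,37):
    M=Rp@orient(l); q=Ro.from_matrix(M).as_quat(); o=[]
    for dx,b in((-.006,.15),(-.006,.05),(-.006,0),(-.04,0),(-.075,0),(-.09,0)):
        g=G+[dx,0,.004 if dx<-.01 else 0]
        P=g[0]*XR+g[1]*YR+g[2]*ZH-(.006+b)*M[:,2]; s=r.solve_ik(P,q); o.append("-" if s is None else "/".join(f"{x:.2f}" for x in s[3:]))
    print(phi,l,*o)
E
```

```text
0 30 -0.26/0.62/-1.09 -0.34/0.42/-1.02 -0.40/0.33/-0.96 -0.46/0.31/-0.88 -0.55/0.29/-0.77 -
0 31 -0.29/0.59/-1.06 -0.38/0.39/-0.98 -0.45/0.31/-0.91 -0.52/0.29/-0.82 - -
0 32 -0.31/0.57/-1.03 -0.42/0.37/-0.93 -0.51/0.29/-0.85 - - -
0 34 -0.38/0.51/-0.96 -0.53/0.32/-0.82 - - - -
0 37 -0.51/0.44/-0.83 - - - - -
-6 30 -0.44/0.70/-0.92 -0.55/0.51/-0.83 -0.63/0.42/-0.76 -0.68/0.41/-0.69 -0.75/0.40/-0.59 -0.78/0.39/-0.54
-6 31 -0.47/0.68/-0.89 -0.59/0.48/-0.79 -0.68/0.40/-0.71 -0.73/0.39/-0.63 -0.81/0.38/-0.52 -0.85/0.38/-0.48
-6 32 -0.50/0.66/-0.86 -0.63/0.46/-0.74 -0.73/0.38/-0.65 -0.80/0.37/-0.57 -0.88/0.36/-0.46 -0.92/0.36/-0.41
-6 34 -0.57/0.61/-0.79 -0.74/0.42/-0.64 -0.86/0.35/-0.52 -0.94/0.34/-0.43 - -
-6 37 -0.69/0.55/-0.65 -0.93/0.37/-0.43 - - - -
-12 30 -0.58/0.80/-0.80 -0.69/0.60/-0.71 -0.77/0.52/-0.65 -0.81/0.51/-0.58 -0.87/0.51/-0.49 -0.89/0.50/-0.45
-12 31 -0.60/0.78/-0.77 -0.73/0.58/-0.67 -0.81/0.50/-0.60 -0.86/0.50/-0.53 -0.91/0.49/-0.44 -0.94/0.49/-0.40
-12 32 -0.63/0.76/-0.74 -0.77/0.56/-0.63 -0.86/0.49/-0.55 -0.91/0.48/-0.48 -0.97/0.48/-0.39 -0.99/0.48/-0.35
-12 34 -0.70/0.72/-0.67 -0.86/0.53/-0.54 -0.97/0.46/-0.45 - - -
-12 37 -0.81/0.66/-0.55 - - - - -
6 30 -0.03/0.56/-1.31 -0.04/0.35/-1.30 - - - -
6 31 -0.04/0.53/-1.30 -0.06/0.32/-1.28 - - - -
6 32 -0.06/0.50/-1.28 -0.09/0.29/-1.25 - - - -
6 34 -0.10/0.44/-1.23 - - - - -
6 37 -0.20/0.35/-1.13 - - - - -
12 30 0.25/0.54/-1.59 0.35/0.33/-1.68 - - - -
12 31 0.25/0.51/-1.59 0.36/0.30/-1.69 - - - -
12 32 0.25/0.47/-1.59 - - - - -
12 34 0.26/0.41/-1.59 - - - - -
12 37 0.27/0.31/-1.59 - - - - -
```

Rolling the tool 6° about the ring's axis, with a 32° lean and the grip 6 mm towards the open end, keeps the whole slide within joint range. It also leaves about 8–10 mm of clearance to the shelf rod. I'll use that.

```bash
cat >> h.py <<'E'
LEAN=32; M0=Ro.from_rotvec(np.radians(-6)*XR).as_matrix()@orient(LEAN); Q0=Ro.from_matrix(M0).as_quat()
def tcp(d=(0,0,0),back=0.):
    g=G+[-.006,0,0]+np.array(d); return g[0]*XR+g[1]*YR+g[2]*ZH-(.006+back)*M0[:,2]
def snap(name,tc=(slice(80,220),slice(170,350)),sc=(slice(140,280),slice(140,320))):
    from workcell import optics
    o=[]
    for n,c in(("top",tc),("side",sc)):
        im,d=optics.get_image(n); np.savez(f"{n}_{name}.npz",p=im,d=d,**optics.camera_model(n))
        o.append(cv2.resize(im[c],(395,300),interpolation=cv2.INTER_CUBIC))
    cv2.imwrite(f"pics/{name}.png",np.hstack(o)[...,::-1])
def say(r):
    s=r.read_state(); print(round(s["time_s"],2),s["eef_pos"].round(4),"F",s["contact_force"].round(1),"w",round(s["grip_width"],4))
E
python3 - <<'E'
from h import *
from workcell import r, command_gripper, optics
r.reach(tcp(back=.15),Q0); say(r)
print(r.move_straight(tcp(back=.05),speed=.1,max_force=12)); say(r)
snap("pre")
E
```

```text
3.09 [0.5236 0.1497 0.2574] F [-0.2  0.6 -0.5] w 0.0852
False
4.24 [0.5751 0.1342 0.1738] F [ 0.3 -0.6  0.4] w 0.0851
```

View pics/pre.png

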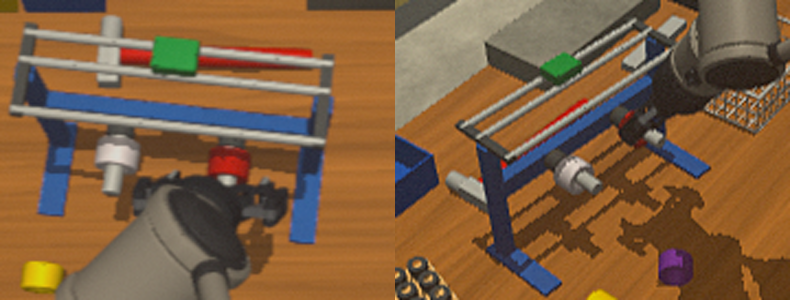

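Both views show the open fingers straddling the bar in front of the red ring (top crop 229,163), clear of the shelf rod and the aluminium ring. I'll advance with a force guard and close gently.

```bash
python3 - <<'E'
from h import *
from workcell import r, command_gripper, optics
print(r.move_straight(tcp(),speed=.06,max_force=10)); say(r)
for w in(.06,.054,.05,.048): command_gripper(w,20); say(r)
snap("near")
E
```

```text
False
5.33 [0.6009 0.1265 0.1313] F [-0.1 -0.7 -0.5] w 0.0852
5.7 [0.6008 0.1266 0.1313] F [ 0.2  0.1 -0.9] w 0.0597
5.93 [0.6008 0.1265 0.1311] F [ 0.3  0.6 -0.5] w 0.0537
6.15 [0.6009 0.1265 0.1311] F [-1.   0.5 -0.7] w 0.0503
6.37 [0.6008 0.1265 0.131 ] F [-0.3  0.1 -0.3] w 0.0478
```

View pics/near.png

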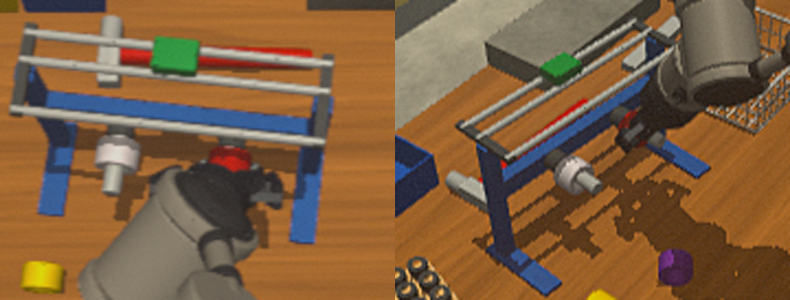

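The fingers are around the ring at 48 mm with no side force, so it is centred. Next: grip, take up the play, slide off.

```bash
python3 - <<'E'
from h import *
from workcell import r, command_gripper, optics
command_gripper(.03,50); say(r)
print(r.move_straight(tcp((0,0,.004)),speed=.02,max_force=9)); say(r)
for dx in(-.02,-.045,-.075):
    hit=r.move_straight(tcp((dx,0,.004)),speed=.04,max_force=9); print(dx,hit); say(r)
    if hit: break
snap("off",sc=(slice(140,280),slice(190,370)))
E
```

```text
6.68 [0.6009 0.1265 0.1313] F [-1.1 -0.3  2.6] w 0.0447
False
7.03 [0.6007 0.1264 0.1348] F [-0.   0.1 -1.8] w 0.0448
-0.02 False
7.68 [0.5811 0.129  0.1353] F [-0.6 -0.  -2.8] w 0.0445
-0.045 False
8.46 [0.5564 0.1319 0.1352] F [-0.6  0.3 -2.4] w 0.0446
-0.075 False
9.36 [0.5266 0.1354 0.1352] F [ 1.   0.6 -2.3] w 0.0448
```

View pics/off.png

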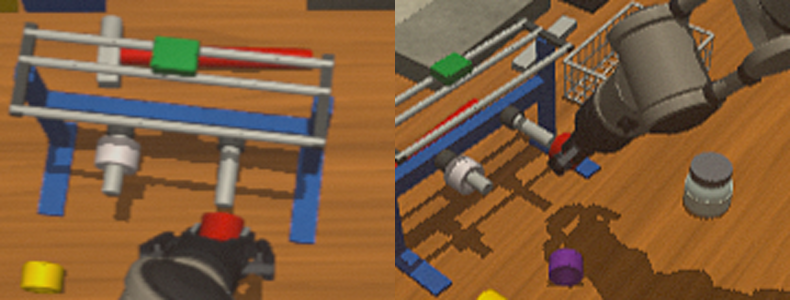

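The red ring is in the fingers, clear of the bar end (top crop 222,225). The right bar is empty and the aluminium ring is still at (115,155). I'll lift it, carry it round in front of the rack to the basket, and check there before lowering.

```bash
python3 - <<'E'
from h import *
from workcell import r, command_gripper, optics
r.hold(.4)
r.move_straight(tcp((-.075,0,.06)),speed=.08); say(r)
r.move_straight(tcp((-.10,0,.19)),speed=.12); say(r)
M=orient(0,np.array([0,1.,0]),np.array([1.,0,0])); q=Ro.from_matrix(M).as_quat()
for P in((.47,-.165,.32),(.605,-.165,.32)): r.reach(np.array(P),q); say(r)
print(r.move_straight(np.array([.605,-.165,.17]),speed=.12,max_force=12)); say(r)
snap("over",tc=(slice(90,230),slice(300,480)),sc=(slice(100,240),slice(220,400)))
E
```

```text
10.71 [0.526  0.1352 0.1905] F [-0.2 -0.6 -3. ] w 0.0447
11.96 [0.5013 0.1381 0.3201] F [-0.4  0.1 -1.6] w 0.0448
13.12 [ 0.4701 -0.1644  0.3197] F [-1.1  0.5 -3.7] w 0.045
13.72 [ 0.6053 -0.1633  0.3192] F [-1.2 -0.1 -1.8] w 0.0446
False
15.12 [ 0.6054 -0.1652  0.1709] F [-0.  -0.  -2.7] w 0.0448
```

View pics/over.png

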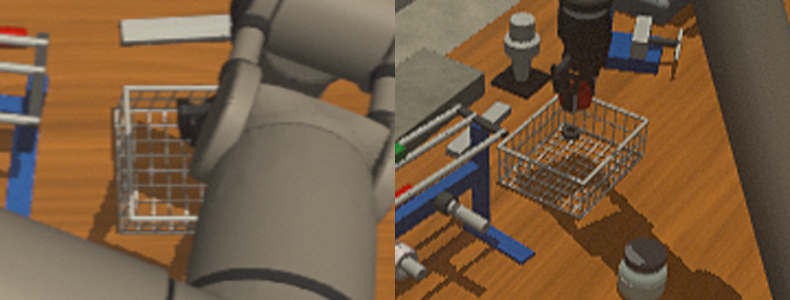

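The ring is still held, above the basket (side crop 577,92). Lowering and releasing.

```bash
python3 - <<'E'
from h import *
from workcell import r, command_gripper, optics
print(r.move_straight(np.array([.605,-.165,.056]),speed=.08,max_force=8)); say(r)
command_gripper(.075); r.hold(.5); say(r)
print(r.move_straight(np.array([.605,-.165,.2]),speed=.08,max_force=8)); say(r)
r.reach(np.array([.42,-.30,.35]),r.read_state()["eef_rot"]); r.hold(.5); say(r)
snap("end",tc=(slice(80,290),slice(180,450)),sc=(slice(100,240),slice(180,360)))
p,d,X=load("top_end.npz"); v,u=np.indices(d.shape)
m=red(p)&(v>120)&(v<205)&(u>345)&(u<445); print("red",m.sum(),np.median(X[m],0) if m.any() else "",np.percentile(X[m],[3,97],0))
b=(v>120)&(v<205)&(u>345)&(u<445)&(X[...,2]>.06)&(X[...,2]<.1); print(cv2.minAreaRect(X[b][:,:2].astype(np.float32)*1000))
h=(X[...,1]>.2)&(X[...,1]<.29)&(X[...,0]>.59)&(X[...,0]<.66)&(X[...,2]>.13)&(X[...,2]<.155)
p0,d0,X0=load("top0.npz"); h0=(X0[...,1]>.2)&(X0[...,1]<.29)&(X0[...,0]>.59)&(X0[...,0]<.66)&(X0[...,2]>.13)&(X0[...,2]<.155)
print("good before/after",X0[h0].mean(0),X[h].mean(0))
E
```

```text
False
16.8 [ 0.6054 -0.1652  0.0566] F [ 0.2  0.7 -1.3] w 0.0449
17.7 [ 0.605 -0.165  0.056] F [-0.  -0.7 -0.4] w 0.0751
False
19.65 [ 0.6048 -0.1649  0.1995] F [-1.   1.1  0.8] w 0.0746
21.22 [ 0.4201 -0.2999  0.3499] F [0.3 0.9 0.5] w 0.0751
red 241 [ 0.59218517 -0.16048041  0.04278361] [[ 0.58202694 -0.17985704  0.01006632]
 [ 0.6096031  -0.14317256  0.04967999]]
((617.2456665039062, -181.6016082763672), (203.25587463378906, 161.5536651611328), 89.95626831054688)
good before/after [0.62222065 0.24135102 0.14142072] [0.6223016  0.24099268 0.14141799]
```

View pics/end.png

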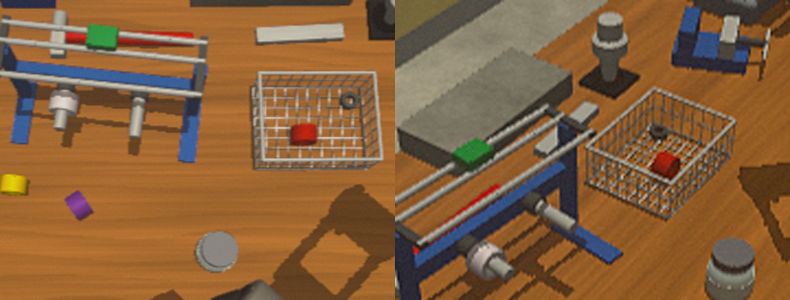

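The red ring lies in the basket (top crop 304,133). The basket and the aluminium ring haven't moved, the jar is upright and the robot is clear. Handing in.

```bash
python3 -c "
from workcell import r
r.finish_job()"
```

```text
the job is handed in; nothing more can be done
```

The red spacer is in the basket and the job is handed in; it reports no verdict. I gripped it on the right bar at 50 N, raised it 4 mm to centre it on the bar, and slid it off. The tool-force guards (8 to 12 N) never tripped. I then lowered it into the basket and released it, with the clock at about 21 s of the 58 s allowed.

**Last checks:**
- **Red spacer:** it lies on the basket floor near (0.59, -0.16), inside the walls, with its top about 50 mm above the bench.
- **Basket and plain spacer:** each measured within 1 mm of where it started.
- **Jar and bottle:** the jar is upright in the last picture. The bottle was outside that crop, so I didn't check it at the end; the gripper started beside it and was raised 100 mm before swinging away.
- **Robot:** the arm was clear of everything, with about 1 N or less on the tool.

**What disagreed on the way:**
- **Rack heading:** the first fit gave -4.3°, but two better fits gave -6.6° and -6.8°, so I used -6.75°.
- **Lean:** the planned 40° was out of joint range at the spacer. I used 32° with a 6° roll and gripped 6 mm towards the open end.
- **Grip width:** the gripper read about 45 mm on the 46 mm ring and stayed steady throughout the carry.

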